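# Hang the restock marker on the bay rail

## Task

Hang the red restock marker on the steel rail: slide the open side of its C-shaped eye over the rod between the two uprights, then let it down so that it hangs free from the rod by the eye. Let go and leave it hanging still and upright, with its plate along the rail; either face may be in front. Do not let the marker topple over, and leave the tub, the carton and the bottle where they are.

Things in the scene. Friction and masses are not known exactly. Their poses are not given: they have to be found in the camera images.
- marker: Loose red restock marker, 150 mm tall, 0.15 to 0.31 kg, starts upright on the bench. Origin: centre of its underside; z up, y along its plate, x the way the eye's gap looks. Foot 70 (x) by 100 (y) by 8 mm; plate 8 mm thick (x), 100 mm wide, up to 60 mm high; above it the C-shaped eye (56 to 112 mm); on top the grip fin.
- eye (a point): Centre of the marker's C-shaped eye, 84 mm above its underside; axes as the marker's. Eye axis along y, inner diameter 42 mm, wall 7 mm, 30 mm wide along y; gap 26 mm high in its +x side, at the height of this centre, flaring outwards; lips reach 23 mm in x. Hanging on the rod, this point is about 11 mm below the rod's axis.
- fin (a point): Middle of the marker's flat grip fin, on its axis 131 mm above the underside; axes as the marker's. The fin is 12 mm thick (x), 44 mm wide (y) and runs from 112 to 150 mm above the underside.
- stand: Fixed rail stand: orange board 100 (x) by 360 (y) by 18 mm, two blue uprights 235 mm tall at y -160 and +160 mm. Origin: centre of the board's underside. A level steel rod, 20 mm diameter, runs along y straight above the origin, free from y -144 to +144. It is clamped firmly; its height is not in this reading: axis 150 to 210 mm above the bench, different each time. Find it by touch or sight.
- tub: Bystander: white open tub, foot 130 by 160 mm, 70 mm tall, 0.6 kg. It stands in front of the stand on the side where the marker is not. Origin: centre of its underside.
- carton: Bystander: closed cardboard carton 120 by 150 by 100 mm tall, beside the stand, to the right. Origin: centre of its underside.
- bottle: Bystander: yellow bottle with white cap, 72 mm diameter, 190 mm tall, beside the stand, to the left. Origin: centre of its underside.
Mind the look-alikes: they are no part of the job. Several things look just like the marker: the one meant starts farthest to the robot's right.

How it is judged (in metres and radians):
At the end, for the whole second after the job is handed in: The marker hangs on the rod by its eye, carried by the stand (more than 0.5 N): eye centre within 14 mm of the rod's line in the stand's x, within 130 mm of the middle along it, 128 to 210 mm above the bench; upright and along the rail within 0.2 rad each; at rest (under 0.03 m/s and 0.3 rad/s) (x of eye in the frame of stand between -0.014 and 0.014 m and y of eye in the frame of stand between -0.13 and 0.13 m and z of eye in the frame of stand between 0.128 and 0.21 m and contact force between marker and stand above 0.5 N and angle between marker's own z axis and vertical below 0.2 rad and angle between the y axis of marker and the y axis of stand, either way round below 0.2 rad and linear speed of marker below 0.03 m/s and angular speed of marker below 0.3 rad/s); the robot touches nothing.
It fails at once if the marker topples over (tilts more than 0.9 rad) (angle between marker's own z axis and vertical above 0.9 rad).
It fails at once if the tub is pushed more than 30 mm (distance of tub from where it was at the start of the episode above 0.03 m).
It fails at once if the carton is pushed more than 30 mm (distance of carton from where it was at the start of the episode above 0.03 m).
It fails at once if the bottle is pushed more than 30 mm (distance of bottle from where it was at the start of the episode above 0.03 m).
It also fails if it takes over 58 s, if anything falls off the work surface, if the arm or the gripper's body presses on something with over 40 N, if the wrist force passes 120 N, or if a joint passes its speed limit or range.

## Robot

A 6-joint arm with a two-finger parallel gripper is mounted at the origin on the work surface. World frame = base frame: x ahead of the robot, y to its left, z up, the work surface at z = 0. Lengths are in mm, angles in rad, forces in N, time in s.
With the tool pointing down it reaches from about 350 to 975 mm from the base axis. Payload 17.4 kg.
Tool frame: the origin (TCP) lies on the centre line of the jaws, within the pads' length; the fingertips stand 14 mm ahead of it and the grasp point (between the pads) lies 5 mm behind it; z points along the fingers, y is the direction in which the jaws open and shut (so a half turn about z gives the same grasp; the last joint's range is limited). The gripper opens to 85 mm and grips with 20 to 120 N. Pads are 22 mm wide; open, the fingers measure 114 mm over their backs; the gripper's body (76 mm by 85 mm) begins 54 mm behind the grasp point. The pads swing forward as they close: fully open they stand 13 mm farther back than shut.
Start: joints at [-1.334, 0.116, 1.442, -0, 1.584, -0.038], TCP at [183.155, -649.682, 245.303] pointing down, gripper open.
Joint ranges: [-2.83, 2.83], [-0.83, 2.19], [0.07, 2.5], [-1.14, 4.28], [0.01, 3], [-2.97, 2.97]. Speed limits (rad/s): [1.89, 1.89, 2.22, 3.14, 3.14, 3.14].

## Interface

Orientations are given as a unit quaternion [w, x, y, z].
In Python, from bench import r, get_image, job, outline_of, mark_of gives the robot as it stands.
- The arm moves only by the tool arm_command, never from a script. Its arguments are lists of equal length, an entry for each row: "fingers": the gripper's target within -1 to 1 (fully open at 1, half-way at 0, shut at -1); "offset": the shift along the tool's x, y, z in mm, a list of three; "angular": the turn, a rotation vector about the tool's x, y, z in rad, a list of three. A call has 1 to 20 rows; each row is the pose to reach, as a shift and turn from the pose measured when the call began, along the tool's axes at that moment; what a row does not reach only later rows make up. A row lasts 1/10 s, in which the tool goes at most 50 mm and 8.59 degrees, less where a joint would pass 70% of its speed; a pose out of reach is approached as far as the arm can. A call with a gripper value outside its range is refused whole. The fingers move at their own pace and stop on an object; "force" is the grip in N (left out, the last holds). Time passes only in rows, so rows that repeat a pose let the fingers close. It gives the time, the measured TCP pose, the force and the opening at its end, in the units of the state.
- r.state(): the state, without advancing time (a new reading comes with each control period).
- get_image(name): name is "side" or "top"; returns a dict with "image" (384x512x3 uint8, red, green, blue), "camera_matrix" (3x3 intrinsics, pixels), "camera_from_world" (4x4, takes a point from world to camera coordinates). Camera axes: x right, y up, looking along -z (the intrinsics and any distortion apply to the point x, -y, -z); pixel columns grow to the right and rows downward; lengths in mm; the calibration is good to about 2 mm. A picture is of the moment at which its call begins. There is no depth.
- job.finish_job(): hands the job in, once; it reports no verdict.
Trained networks look in the newest picture that a camera, given by its name, has taken for a name from the list of things; names that differ only in an ending like _2 or _b are one class to them, and where a whole thing is asked for, a point or a joint stands for the part that bears it (a point fixed in the world has none). Each returns a list of dicts, best first, with "p" (0 to 1); they miss things now and then, are a little off and sometimes report something else, mostly with a low value. They report only what shows in the picture. A call takes as long as a camera call. They do not tell look-alikes from the thing itself.
- outline_of(camera, query): "pixels" (384x512 bool, what is visible of it) and "extent" ([centre column, centre row, width, height] as shares, 0 to 1, of the picture: columns of its width, rows of its height, round what is visible of it).
- mark_of(camera, query): "centre" ([column, row] as shares, 0 to 1, of the picture: columns of its width, rows of its height: a listed point, or the origin of a listed thing).
The state is a dict: "time_s": time; "qpos": joint angles; "qvel": joint speeds; "joint_efforts": joint torques, N m; "position": TCP position; "orientation": TCP orientation; "contact_force": force on the tool from outside, world axes, zero at the start; "torque": the same for the moment, N m; "gripper_width": opening from 0.0 (shut) to 1.0 (fully open).
Only numpy, scipy, OpenCV 4.12 (cv2) and the standard library are available. Lean on these libraries where they do the work, as an engineer would, in place of code of your own. Each camera call takes 0.05 s, during which the arm holds its last target.

## Working session

There is one attempt and no reset: what is moved stays moved. The work goes in short steps, Python scripts to look and compute and a tool call to move; the robot and the scene stay as the last step left them, time stands still between calls to the robot, and variables do not carry over. Pictures are saved under pics/ and viewed, and the job is handed in when it is done.

Besides the shell and the picture viewer there is one more tool, called after ">>>" by a JSON object that holds its "method" and its "body", one argument or row to a line. arm_command: Moves the arm, as the interface text tells. Its arguments: {"type":"object","properties":{"fingers":{"type":"array","items":{"type":"number"}},"offset":{"type":"array","items":{"type":"array","items":{"type":"number"}}},"angular":{"type":"array","items":{"type":"array","items":{"type":"number"}}},"force":{"type":"number"}},"required":["fingers","offset","angular"]}

```bash
mkdir -p pics; ls; cat > h.py <<'E'
from bench import r,get_image,job,outline_of,mark_of
import numpy as np,cv2
def save(n,im): cv2.imwrite('pics/'+n,im[:,:,::-1])
E
python3 - <<'E'
from h import *
for c in ['side','top']:
    d=get_image(c); save(c+'0.png',d['image'])
    print(c,d['camera_matrix'].tolist(),np.round(d['camera_from_world'],4).tolist(),[k for k in d])
    for q in ['marker','eye','fin','stand','tub','carton','bottle']:
        print(q,[(np.round(np.array(m['centre'])*[512,384],1).tolist(),round(m['p'],2)) for m in mark_of(c,q)][:6])
print(r.state())
E
```

```text
pics
side [[498.3763959330026, 0.0, 253.08999124539807], [0.0, 498.3763959330026, 196.16008852443034], [0.0, 0.0, 1.0]] [[-0.845, -0.5346, -0.0137, 398.8916], [0.2825, -0.468, 0.8374, -222.5], [-0.4541, 0.7037, 0.5464, -1481.0199], [0.0, 0.0, 0.0, 1.0]] ['image', 'camera_matrix', 'camera_from_world']
marker [([280.3, 227.0], 0.87), ([303.6, 190.3], 0.81), ([305.8, 155.8], 0.65)]
eye [([278.9, 205.8], 0.72), ([305.5, 167.0], 0.6), ([302.4, 189.1], 0.42)]
fin [([274.6, 192.9], 0.85), ([303.0, 159.6], 0.79), ([215.7, 275.3], 0.47)]
stand [([213.1, 211.4], 0.69)]
tub [([213.6, 277.8], 0.82)]
carton [([263.4, 160.9], 0.66)]
bottle [([148.8, 262.7], 0.76)]
top [[424.2400502949836, 0.0, 257.9791889165355], [0.0, 424.2400502949836, 193.26767922452404], [0.0, 0.0, 1.0]] [[-0.0238, -0.9997, 0.0115, -3.8764], [0.9861, -0.0216, 0.1648, -519.1928], [-0.1645, 0.0153, 0.9863, -1441.69], [0.0, 0.0, 0.0, 1.0]] ['image', 'camera_matrix', 'camera_from_world']
marker [([306.5, 258.6], 0.85), ([258.5, 231.1], 0.8), ([334.5, 220.0], 0.56)]
eye [([308.5, 257.0], 0.9), ([340.5, 213.0], 0.88), ([258.4, 227.5
[... 203 characters left out ...]
 0.94)]
{'time_s': 0.8, 'qpos': array([-1.33380177e+00,  1.16005636e-01,  1.44157631e+00,  1.97388673e-05,
        1.58398571e+00, -3.78080985e-02]), 'qvel': array([-0.00114766, -0.00017846, -0.00034325, -0.00091294,  0.00065041,
       -0.00028095]), 'joint_efforts': array([ 9.45336709e-03, -7.31668067e+01, -6.32616305e+01,  3.08102199e-04,
        6.41831302e-04,  3.83475651e-05]), 'position': array([ 183.16174303, -649.69373709,  245.31405374]), 'orientation': array([1.14574252e-05, 9.90575261e-01, 1.36969529e-01, 1.10625887e-05]), 'contact_force': array([ 0.4753897 , -0.42614888,  0.30683093]), 'torque': array([ 0.00299169, -0.0204663 ,  0.02302386]), 'gripper_width': 1.0048965933941436}
```

View pics/side0.png

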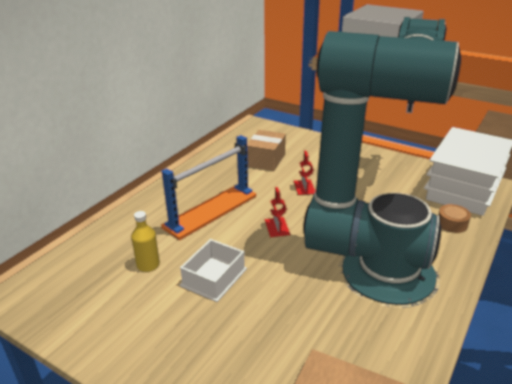

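View pics/top0.png

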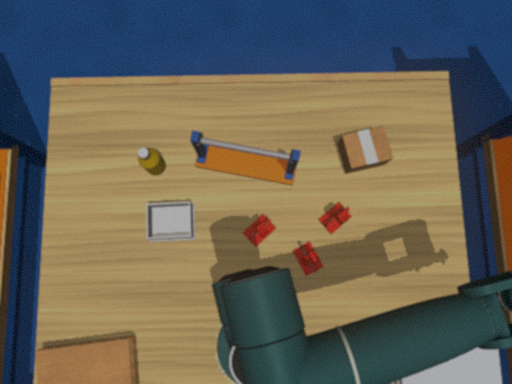

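Three red candidates in the top view: (259,230), (307,258) and (335,218). "Farthest to the robot's right" means smallest y, which is the rightmost one in the top picture, (335,218). I'll compute positions and check the crop.

```bash
cat >> h.py <<'E'
def cam(c):
    d=get_image(c); return d
def proj(d,P):
    P=np.atleast_2d(P); T=np.array(d['camera_from_world']); q=P@T[:3,:3].T+T[:3,3]
    q=q*[1,-1,-1]; u=q@np.array(d['camera_matrix']).T; return u[:,:2]/u[:,2:]
def ray(d,uv):
    T=np.array(d['camera_from_world']);K=np.array(d['camera_matrix'])
    v=np.linalg.inv(K)@[uv[0],uv[1],1]; v=T[:3,:3].T@(v*[1,-1,-1]); o=-T[:3,:3].T@T[:3,3]; return o,v
def onz(d,uv,z):
    o,v=ray(d,uv); return o+v*(z-o[2])/v[2]
E
python3 - <<'E'
from h import *
t=get_image('top'); s=get_image('side')
for n,z,l in [('top eye/fin',131,[(339.3,213.8),(258.1,228.7),(312.9,257.5)]),('top base',0,[(334.5,220),(258.5,231.1),(306.5,258.6)])]:
    for p in l: print(n,p,np.round(onz(t,p,z),0))
for n,z,l in [('side base',0,[(280.3,227),(303.6,190.3)]),('fin',131,[(274.6,192.9),(303,159.6)])]:
    for p in l: print(n,p,np.round(onz(s,p,z),0))
print(proj(s,onz(t,(334.5,220),0)),proj(s,onz(t,(306.5,258.6),0)),proj(s,onz(t,(258.5,231.1),0)))
a=cv2.resize(t['image'][185:285,225:375],None,fx=5,fy=5,interpolation=cv2.INTER_CUBIC)
save('tc.png',a)
b=cv2.resize(s['image'][130:250,230:350],None,fx=5,fy=5,interpolation=cv2.INTER_CUBIC); save('sc.png',b)
b=cv2.resize(s['image'][125:245,150:270],None,fx=5,fy=5,interpolation=cv2.INTER_CUBIC); save('ss.png',b)
b=cv2.resize(t['image'][120:200,180:310],None,fx=6,fy=6,interpolation=cv2.INTER_CUBIC); save('ts.png',b)
E
```

```text
top eye/fin (339.3, 213.8) [ 430. -279.  131.]
top eye/fin (258.1, 228.7) [388. -12. 131.]
top eye/fin (312.9, 257.5) [ 291. -186.  131.]
top base (334.5, 220) [ 423. -287.    0.]
top base (258.5, 231.1) [390. -15.   0.]
top base (306.5, 258.6) [ 290. -181.    0.]
side base (280.3, 227) [380. -25.   0.]
side base (303.6, 190.3) [ 419. -269.    0.]
fin (274.6, 192.9) [401. -21. 131.]
fin (303, 159.6) [ 425. -265.  131.]
[[304.85614366 187.76329016]] [[325.04917544 212.13859178]] [[276.20082467 227.61475588]]
```

View pics/tc.png

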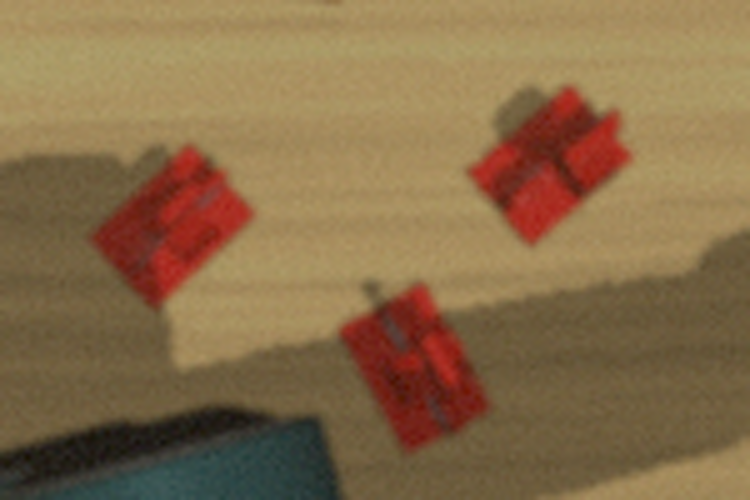

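View pics/sc.png

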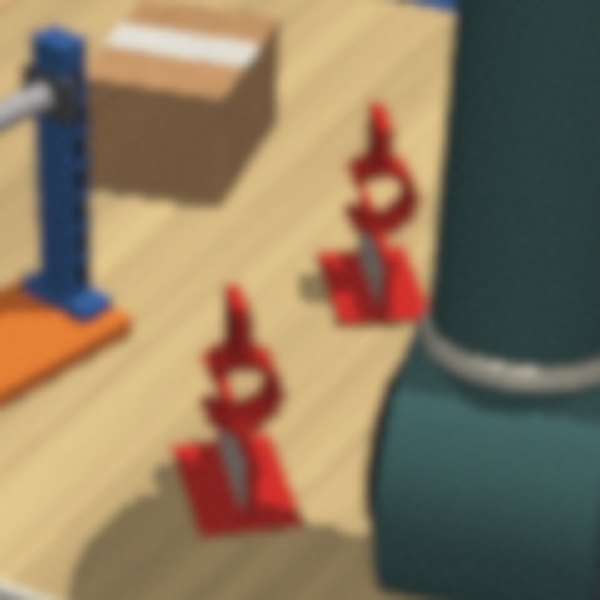

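View pics/ss.png

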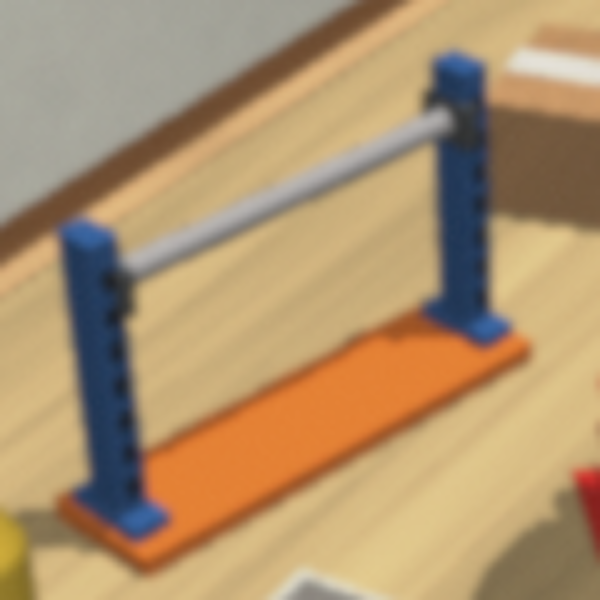

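View pics/ts.png

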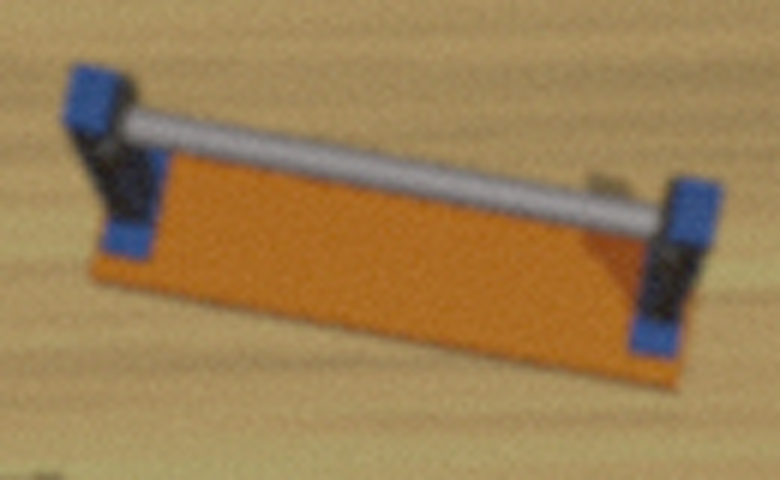

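The side view projection of the top candidate (335,218) lands at (305,188). It is the side marker at (304,185), with base about (420,-280), the smallest y, so it's the one meant. Its gap looks left in the side picture (towards +x+y). Next I fit the marker and the rod precisely.

```bash
cat > fit.py <<'E'
from h import *
from scipy.optimize import minimize
def box(x0,x1,y0,y1,z0,z1): return np.array([[x,y,z] for x in(x0,x1) for y in(y0,y1) for z in(z0,z1)],float)
parts=[box(-35,35,-50,50,0,8),box(-4,4,-50,50,8,60),box(-6,6,-22,22,112,150)]
for a in np.arange(38,322,15):   # C ring, gap at +x
    q=[]
    for b in (a,a+15):
        for rr in (21,28):
            for y in(-15,15): q.append([rr*np.cos(np.radians(b)),y,84+rr*np.sin(np.radians(b))])
    parts.append(np.array(q))
S=4
def render(d,R,t,sh,parts=parts):
    m=np.zeros((sh[0]*S,sh[1]*S),np.uint8)
    for p in parts:
        uv=proj(d,p@R.T+t); h=cv2.convexHull(((uv+.5)*S*16).astype(np.int32).reshape(-1,1,2))
        cv2.fillConvexPoly(m,h,1,shift=4)
    return m
def Rz(a): c,s=np.cos(a),np.sin(a); return np.array([[c,-s,0],[s,c,0],[0,0,1.]])
def redmask(im):
    im=cv2.resize(im,None,fx=S,fy=S,interpolation=cv2.INTER_CUBIC).astype(int)
    return ((im[...,0]>1.75*im[...,1]+15)&(im[...,0]>2.0*im[...,2])).astype(np.uint8)
E
python3 - <<'E'
from fit import *
ds={c:get_image(c) for c in('top','side')}
rois={'top':(195,240,310,355),'side':(145,200,285,320)}
M={}
for c,d in ds.items():
    m=redmask(d['image']); y0,y1,x0,x1=rois[c]; k=np.zeros_like(m); k[y0*S:y1*S,x0*S:x1*S]=1; m*=k
    m=cv2.morphologyEx(m,cv2.MORPH_CLOSE,np.ones((7,7))); M[c]=m; print(c,m.sum()/16)
def cost(p,cs=('top','side')):
    e=0
    for c in cs:
        q=render(ds[c],Rz(p[2]),np.array([p[0],p[1],0]),(384,512)); e+=1-(q&M[c]).sum()/((q|M[c]).sum())
    return e
for cs in [('top','side'),('top',),('side',)]:
    best=min((minimize(cost,[423,-280,a],args=(cs,),method='Nelder-Mead',options=dict(initial_simplex=[[423,-280,a],[433,-280,a],[423,-270,a],[423,-280,a+.15]],xatol=.05,fatol=1e-5)) for a in(.5,.75)),key=lambda o:o.fun)
    print(cs,best.x.round(3),best.fun)
    if len(cs)==2: p=best.x
for c,d in ds.items():
    q=render(d,Rz(p[2]),np.array([p[0],p[1],0]),(384,512)); im=cv2.resize(d['image'],None,fx=S,fy=S,interpolation=cv2.INTER_CUBIC).copy()
    for m,col in((q,(0,255,0)),(M[c],(0,0,255))):
        cs,_=cv2.findContours(m,cv2.RETR_LIST,cv2.CHAIN_APPROX_NONE); cv2.drawContours(im,cs,-1,col,1)
    y0,y1,x0,x1=rois[c]; save('fit_%s.png'%c,cv2.resize(im[y0*S:y1*S,x0*S:x1*S],None,fx=2.5,fy=2.5))
E
```

```text
top 504.375
side 346.5625
('top', 'side') [ 430.444 -287.279    0.662] 0.5226161380540401
('top',) [ 434.04  -286.871    0.673] 0.13076260232658332
('side',) [ 428.989 -291.646    0.549] 0.3614625652930934
```

```bash
python3 - <<'E'
from fit import *
# rod: gray pixels sub-pixel centre line
L={}
for c,(P,Q) in {'top':((205,142),(286,155)),'side':((180,177),(235,151))}.items():
    d=get_image(c); im=d['image'].astype(np.float32); P=np.array(P,float);Q=np.array(Q,float)
    t=(Q-P)/np.linalg.norm(Q-P); n=np.array([-t[1],t[0]]); pts=[]
    offs=np.arange(-7,7.01,.1)
    prof=[]
    for s in np.linspace(.05,.95,40):
        b=P+s*(Q-P); xy=b+offs[:,None]*n
        v=cv2.remap(im,xy[None,:,0].astype(np.float32),xy[None,:,1].astype(np.float32),cv2.INTER_CUBIC)[0]
        g=v[:,2]-.5*v[:,0]-0*v[:,1]   # blue minus half red high for gray on orange/wood
        g=v[:,2]/(v[:,0]+1)
        prof.append(g)
        lo=np.percentile(g,15);hi=g[np.abs(offs)<5].max(); th=(lo+hi)/2
        k=np.argmax(np.where(np.abs(offs)<5,g,-1)); i=k
        while i>0 and g[i]>th:i-=1
        j=k
        while j<len(g)-1 and g[j]>th:j+=1
        pts.append((b+n*(offs[i]+offs[j])/2).tolist()+[offs[j]-offs[i]])
    pts=np.array(pts); vx,vy,x0,y0=cv2.fitLine(pts[:,:2].astype(np.float32),cv2.DIST_HUBER,0,.01,.01).ravel()
    res=(pts[:,0]-x0)*(-vy)+(pts[:,1]-y0)*vx
    print(c,(vx,vy,x0,y0),'rms',res.std(),'width',np.median(pts[:,2]))
    L[c]=(d,np.array([x0-40*vx,y0-40*vy]),np.array([x0+40*vx,y0+40*vy]))
pl=[]
for c,(d,a,b) in L.items():
    o,v1=ray(d,a);_,v2=ray(d,b); n=np.cross(v1,v2);n/=np.linalg.norm(n); pl.append((n,n@o))
u=np.cross(pl[0][0],pl[1][0]);u/=np.linalg.norm(u)
A=np.array([pl[0][0],pl[1][0],[0,1,0]])
print('dir',u,'yaw',np.degrees(np.arctan2(-u[0]*np.sign(u[1]),abs(u[1]))))
for y in (-130,0,20,150): print(y,np.linalg.solve(A,[pl[0][1],pl[1][1],y]))
E
```

```text
top (np.float32(0.9823872), np.float32(0.18685661), np.float32(247.61162), np.float32(148.48442)) rms 0.11741121407201166 width 6.999999999999975
side (np.float32(0.90453666), np.float32(-0.4263959), np.float32(206.38373), np.float32(163.60962)) rms 0.06485706427674448 width 5.399999999999981
dir [-0.2122936  -0.97720399 -0.00194571] yaw -12.256820666105023
-130 [ 609.25890993 -130.          188.28038619]
0 [637.50088236   0.         188.53922915]
20 [641.84580119  20.         188.57905114]
150 [670.08777362 150.         188.83789409]
```

View pics/fit_top.png

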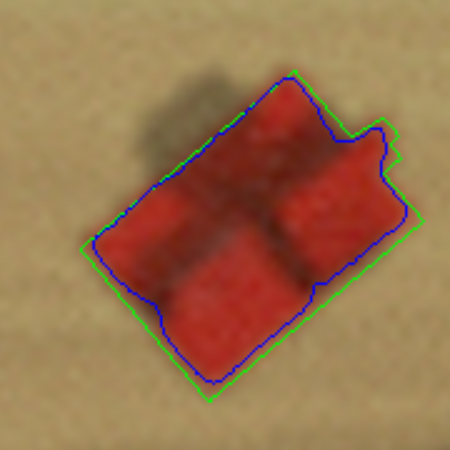

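View pics/fit_side.png

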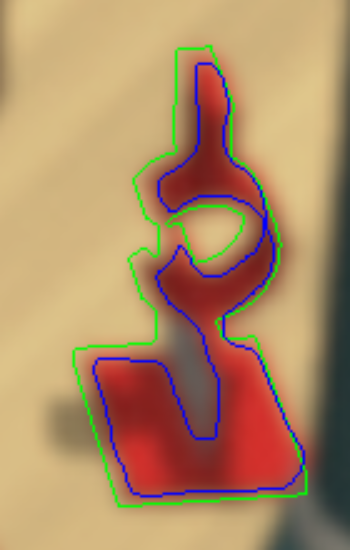

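```bash
cat > mk.py <<'E'
from fit import *
def lab(im):
    im=cv2.resize(im,None,fx=S,fy=S,interpolation=cv2.INTER_CUBIC)
    return cv2.cvtColor(im,cv2.COLOR_RGB2LAB)[...,1].astype(int)
def fitm(ds,rois,x0,thr=None,z=0,tag='m',cs=('top','side')):
    M={}
    for c,d in ds.items():
        a=lab(d['image']); y0,y1,x0_,x1=rois[c]; k=np.zeros(a.shape,np.uint8);k[y0*S:y1*S,x0_*S:x1*S]=1
        M[c]=((a>(thr or 150))&(k>0)).astype(np.uint8)
    ip=[parts[0],parts[2]]+parts[3:]
    def cost(p,cs):
        e=0
        for c in cs:
            t=np.array([p[0],p[1],z]); R=Rz(p[2]); q=render(ds[c],R,t,(384,512)); pl=render(ds[c],R,t,(384,512),[parts[1]]) if c=='side' else 0*q
            w=1-pl; e+=((q^M[c])*w).sum()/((q|M[c])*w).sum()
        return e
    out={}
    for cc in [cs]+([(c,) for c in cs] if len(cs)>1 else []):
        a=np.array(x0); o=minimize(cost,a,args=(cc,),method='Nelder-Mead',options=dict(initial_simplex=[a,a+[8,0,0],a+[0,8,0],a+[0,0,.12]],xatol=.05,fatol=1e-5))
        out[cc]=o.x; print(cc,o.x.round(3),round(o.fun,4))
    p=out[cs]
    for c,d in ds.items():
        q=render(d,Rz(p[2]),np.array([p[0],p[1],z]),(384,512)); im=cv2.resize(d['image'],None,fx=S,fy=S,interpolation=cv2.INTER_CUBIC).copy()
        for m,col in((q,(0,255,0)),(M[c],(0,0,255))):
            k,_=cv2.findContours(m,cv2.RETR_LIST,cv2.CHAIN_APPROX_NONE); cv2.drawContours(im,k,-1,col,1)
        y0,y1,x0_,x1=rois[c]; save('%s_%s.png'%(tag,c),cv2.resize(im[y0*S:y1*S,x0_*S:x1*S],None,fx=2,fy=2))
    return p
E
python3 - <<'E'
from mk import *
ds={c:get_image(c) for c in('top','side')}
a=lab(ds['top']['image']); print(a[200*S,330*S],a[225*S,330*S],a[218*S,345*S], lab(ds['side']['image'])[185*S,312*S-20],lab(ds['side']['image'])[150*S,290*S])
p=fitm(ds,{'top':(195,240,310,355),'side':(145,200,285,320)},[430,-287,.66],thr=152)
h=np.hstack([cv2.resize(cv2.imread('pics/m_top.png'),(360,360)),cv2.resize(cv2.imread('pics/m_side.png'),(230,360))]);cv2.imwrite('pics/m1.png',h)
E
```

```text
130 172 175 160 131
('top', 'side') [ 430.272 -288.864    0.65 ] 0.4242
('top',) [ 432.298 -287.539    0.659] 0.1218
('side',) [ 429.862 -291.541    0.608] 0.2633
```

View pics/m1.png

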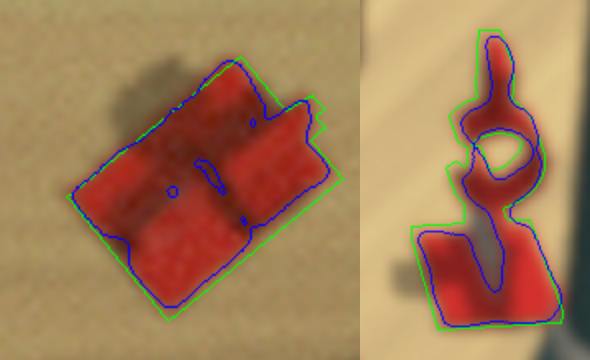

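```bash
cat >> h.py <<'E'
from scipy.spatial.transform import Rotation as Ro
def Rt():
    w,x,y,z=r.state()['orientation']; return Ro.from_quat([x,y,z,w]).as_matrix()
def tool(target,yaw_y=None):
    "offset (tool) to world TCP target and rotvec so that tool points down with tool y at world angle yaw_y (rad)"
    R=Rt(); p=np.array(r.state()['position']); o=R.T@(np.array(target)-p)
    if yaw_y is None: return o.round(1),None
    y=np.array([np.cos(yaw_y),np.sin(yaw_y),0]); z=np.array([0,0,-1.]); x=np.cross(y,z)
    G=np.stack([x,y,z],1); return o.round(1),Ro.from_matrix(R.T@G).as_rotvec().round(4)
E
python3 - <<'E'
from h import *
print(tool([430.5,-288.5,230],.65), r.state()['time_s'])
E
```

```text
(array([ 336.1, -280.5,   15.3]), array([ 0.   ,  0.   , -1.946])) 1.2
```

>>> {"method": "arm_command", "body": {
  "fingers": [1,1,1,1,1,1,1,1,1,1,1,1,1,1,1,1,1,1],
  "offset": [
    [336,-280.5,15],
    [336,-280.5,15],
    [336,-280.5,15],
    [336,-280.5,15],
    [336,-280.5,15],
    [336,-280.5,15],
    [336,-280.5,15],
    [336,-280.5,15],
    [336,-280.5,15],
    [336,-280.5,15],
    [336,-280.5,15],
    [336,-280.5,15],
    [336,-280.5,15],
    [336,-280.5,15],
    [336,-280.5,15],
    [336,-280.5,15],
    [336,-280.5,15],
    [336,-280.5,15]
  ],
  "angular": [
    [0,0,-1.946],
    [0,0,-1.946],
    [0,0,-1.946],
    [0,0,-1.946],
    [0,0,-1.946],
    [0,0,-1.946],
    [0,0,-1.946],
    [0,0,-1.946],
    [0,0,-1.946],
    [0,0,-1.946],
    [0,0,-1.946],
    [0,0,-1.946],
    [0,0,-1.946],
    [0,0,-1.946],
    [0,0,-1.946],
    [0,0,-1.946],
    [0,0,-1.946],
    [0,0,-1.946]
  ],
  "force": 50
}}

```text
time_s: 3.0
position: [430.4, -288.5, 230.3]
orientation: [-0.0, 0.445, 0.896, 0.0]
contact_force: [-0.3, 0.2, -0.1]
gripper_width: 1.002
```

```bash
python3 - <<'E'
from h import *
print(tool([430.5,-288.5,136],.65), r.state()['time_s'],r.state()['qpos'].round(2))
t=get_image('top'); s=get_image('side')
save('a.png',np.hstack([cv2.resize(t['image'][170:270,280:400],None,fx=3,fy=3),cv2.resize(s['image'][100:200,250:370],None,fx=3,fy=3)]))
E
```

```text
(array([-0. ,  0.1, 94.3]), array([-0.    , -0.0001, -0.0013])) 3.0 [-0.64 -0.23  1.79  0.    1.57 -1.29]
```

View pics/a.png

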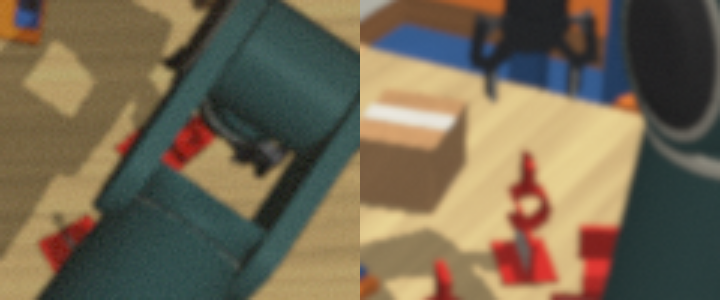

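The side picture shows the open fingers either side of the fin (fin at crop x 528, finger middle at 538). Now I descend and grip.

>>> {"method": "arm_command", "body": {
  "fingers": [1,1,1,1,1,-1,-1,-1,-1,-1,-1,-1,-1,-1,-1],
  "offset": [
    [0,0,30],
    [0,0,60],
    [0,0,80],
    [0,0,94],
    [0,0,94],
    [0,0,94],
    [0,0,94],
    [0,0,94],
    [0,0,94],
    [0,0,94],
    [0,0,94],
    [0,0,94],
    [0,0,94],
    [0,0,94],
    [0,0,94]
  ],
  "angular": [
    [0,0,0],
    [0,0,0],
    [0,0,0],
    [0,0,0],
    [0,0,0],
    [0,0,0],
    [0,0,0],
    [0,0,0],
    [0,0,0],
    [0,0,0],
    [0,0,0],
    [0,0,0],
    [0,0,0],
    [0,0,0],
    [0,0,0]
  ],
  "force": 50
}}

```text
time_s: 4.6
position: [430.6, -288.7, 136.8]
orientation: [0.0, 0.445, 0.896, -0.0]
contact_force: [-0.0, 0.4, 6.2]
gripper_width: 0.134
```

```bash
python3 - <<'E'
from h import *
t=get_image('top'); s=get_image('side')
save('b.png',np.hstack([cv2.resize(t['image'][170:270,280:400],None,fx=3,fy=3),cv2.resize(s['image'][120:220,250:350],None,fx=4,fy=4)[:300]]))
st=r.state(); print(st['time_s'],st['contact_force'],st['gripper_width'],st['position'])
E
```

```text
4.7 [-0.78922724 -0.2656205   6.52495029] 0.12991131767388817 [ 430.63072978 -288.68325019  136.80692751]
```

View pics/b.png

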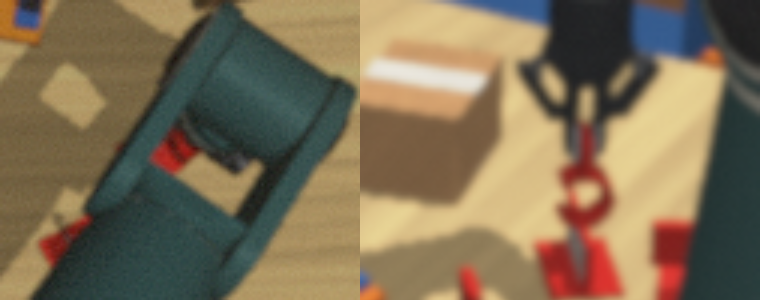

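```bash
python3 - <<'E'
from h import *
t=get_image('top'); s=get_image('side')
print(onz(t,(201.7,140.8),188.5),onz(t,(289.5,156),188.5),onz(t,(245.6,148.4),188.5))
print(onz(t,(247.1,162.4),0),onz(s,(213.1,211.4),0))
b=np.array([201.7,140.8])
# board corners z=18 top crop px (/6 + (180,120))
for c in [(90,275),(677,385)]: print(onz(t,(c[0]/6+180,c[1]/6+120),18))
for c in [(148,568),(528,350),(60,505)]: print(onz(s,(c[0]/5+150,c[1]/5+125),18))
E
```

```text
[669.58419919 163.28884398 188.5       ] [ 613.46939884 -117.27380686  188.5       ] [641.47581229  22.75259525 188.5       ]
[641.09360666  20.54754647   0.        ] [ 6.27321222e+02  1.77748244e+01 -1.13686838e-13]
[627.99247697 207.71197943  18.        ]
[ 553.41384198 -141.52295177   18.        ]
[612.93770232 217.26976333  18.        ]
[ 540.6570234  -125.88289013   18.        ]
[706.41718769 194.88394149  18.        ]
```

```bash
python3 - <<'E'
from h import *
print(tool([430.5,-288.5,250]),tool([530,20,355],-.214), tool([641.5,22.5,355],-.214))
E
```

```text
(array([ 1.000e-01,  0.000e+00, -1.132e+02]), None) (array([ 185.6,  265.8, -218.3]), array([6.000e-04, 6.000e-04, 8.633e-01])) (array([ 120.2,  356.2, -218.2]), array([6.000e-04, 6.000e-04, 8.633e-01]))
```

>>> {"method": "arm_command", "body": {
  "fingers": [-1,-1,-1,-1,-1,-1,-1,-1,-1,-1,-1,-1,-1,-1,-1,-1],
  "offset": [
    [0,0,-15],
    [0,0,-45],
    [0,0,-80],
    [0,0,-113],
    [18,26,-125],
    [40,58,-140],
    [65,94,-155],
    [90,130,-170],
    [115,166,-185],
    [140,202,-200],
    [165,238,-215],
    [185.6,265.8,-218],
    [185.6,265.8,-218],
    [185.6,265.8,-218],
    [185.6,265.8,-218],
    [185.6,265.8,-218]
  ],
  "angular": [
    [0,0,0],
    [0,0,0],
    [0,0,0],
    [0,0,0],
    [0,0,0.1],
    [0,0,0.22],
    [0,0,0.34],
    [0,0,0.46],
    [0,0,0.58],
    [0,0,0.7],
    [0,0,0.8],
    [0,0,0.863],
    [0,0,0.863],
    [0,0,0.863],
    [0,0,0.863],
    [0,0,0.863]
  ],
  "force": 50
}}

```text
time_s: 6.4
position: [529.7, 19.1, 354.7]
orientation: [0.0, 0.779, 0.627, 0.0]
contact_force: [1.0, -1.3, -1.9]
gripper_width: 0.131
```

```bash
python3 - <<'E'
from h import *
t=get_image('top'); s=get_image('side')
save('c.png',np.hstack([cv2.resize(t['image'][120:240,180:310],None,fx=3,fy=3),cv2.resize(s['image'][90:210,150:270],None,fx=3,fy=3)]))
st=r.state(); print(st['time_s'],st['contact_force'],st['torque'],st['gripper_width'],st['position'])
print(tool([641.5,22.5,345],-.214))
E
```

```text
6.5 [-0.93935707  0.54101767 -2.36655318] [0.03736928 0.00439996 0.00106674] 0.1314225425129194 [529.79778625  19.17629686 354.75661638]
(array([ 27.1, 108.4,   9.8]), array([ 0.0007,  0.0004, -0.0008]))
```

View pics/c.png

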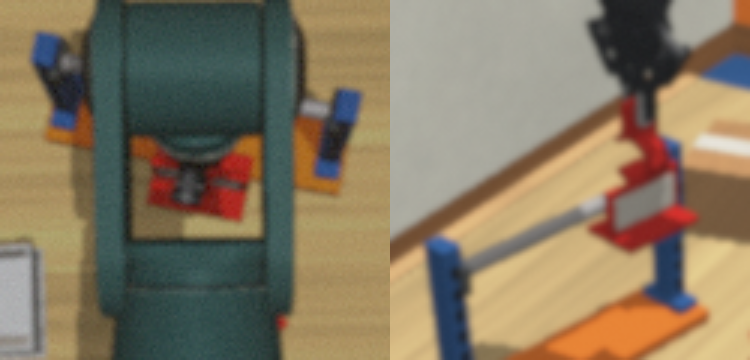

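>>> {"method": "arm_command", "body": {
  "fingers": [-1,-1,-1,-1,-1,-1,-1,-1],
  "offset": [
    [5,20,0],
    [14,56,0],
    [22,88,0],
    [27,108.4,0],
    [27,108.4,6],
    [27,108.4,12],
    [27,108.4,14],
    [27,108.4,14]
  ],
  "angular": [
    [0,0,0],
    [0,0,0],
    [0,0,0],
    [0,0,0],
    [0,0,0],
    [0,0,0],
    [0,0,0],
    [0,0,0]
  ]
}}

```text
time_s: 7.3
position: [640.8, 22.3, 341.1]
orientation: [0.001, 0.779, 0.627, 0.0]
contact_force: [-0.5, 0.5, -1.8]
gripper_width: 0.133
```

>>> {"method": "arm_command", "body": {
  "fingers": [-1,-1],
  "offset": [
    [0,0,2],
    [0,0,2]
  ],
  "angular": [
    [0,0,0],
    [0,0,0]
  ]
}}

```text
time_s: 7.5
position: [640.4, 22.4, 340.5]
orientation: [0.001, 0.779, 0.627, 0.001]
contact_force: [0.3, 1.1, 5.5]
gripper_width: 0.129
```

>>> {"method": "arm_command", "body": {
  "fingers": [-1,-1],
  "offset": [
    [0,0,0.5],
    [0,0,0.5]
  ],
  "angular": [
    [0,0,0],
    [0,0,0]
  ]
}}

```text
time_s: 7.7
position: [640.3, 22.4, 340.5]
orientation: [0.001, 0.779, 0.627, 0.001]
contact_force: [-0.1, 0.4, 4.6]
gripper_width: 0.129
```

```bash
python3 - <<'E'
from h import *
t=get_image('top'); s=get_image('side')
save('d.png',np.hstack([cv2.resize(t['image'][120:220,180:310],None,fx=3,fy=3),cv2.resize(s['image'][90:190,150:270],None,fx=3,fy=3)]))
save('d2.png',cv2.resize(s['image'][100:190,170:270],None,fx=6,fy=6,interpolation=cv2.INTER_CUBIC))
st=r.state(); print(st['time_s'],st['contact_force'],st['torque'],st['gripper_width'],st['position'])
E
```

```text
7.8 [0.02074577 0.89563121 5.83304619] [ 0.08396939  0.09069647 -0.01002401] 0.1307470520262029 [640.38885629  22.38588983 340.49249903]
```

View pics/d2.png

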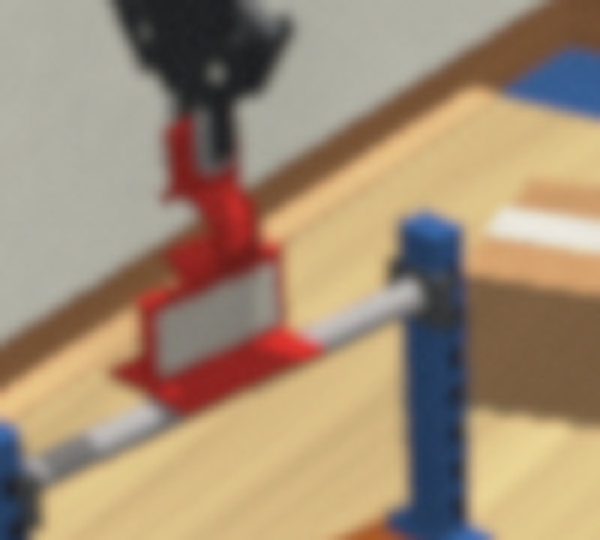

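Marker rests on the rod: underside = rod top with TCP z ≈ 340.8, so the eye centre meets the rod axis 94 mm lower, at TCP z ≈ 246.8. That doesn't depend on vision or grip slip. I'll back off, descend and look.

>>> {"method": "arm_command", "body": {
  "fingers": [-1,-1,-1,-1,-1,-1,-1,-1,-1,-1,-1,-1],
  "offset": [
    [0,0,-5],
    [0,0,-10],
    [0,-20,-10],
    [0,-45,-10],
    [0,-68,-10],
    [0,-75,0],
    [0,-75,25],
    [0,-75,55],
    [0,-75,80],
    [0,-75,93.7],
    [0,-75,93.7],
    [0,-75,93.7]
  ],
  "angular": [
    [0,0,0],
    [0,0,0],
    [0,0,0],
    [0,0,0],
    [0,0,0],
    [0,0,0],
    [0,0,0],
    [0,0,0],
    [0,0,0],
    [0,0,0],
    [0,0,0],
    [0,0,0]
  ]
}}

```text
time_s: 9.0
position: [567.8, 38.3, 247.7]
orientation: [0.002, 0.779, 0.627, 0.002]
contact_force: [-0.2, -0.0, -2.3]
gripper_width: 0.13
```

```bash
python3 - <<'E'
from h import *
t=get_image('top'); s=get_image('side')
save('e.png',cv2.resize(s['image'][110:210,170:270],None,fx=6,fy=6,interpolation=cv2.INTER_CUBIC))
st=r.state(); print(st['time_s'],st['contact_force'],st['torque'],st['gripper_width'],st['position'])
print(tool([640.4,22.4,246.8],-.214))
E
```

```text
9.1 [ 0.96095518  0.35448488 -1.85424928] [-0.00267741  0.05284028 -0.04227265] 0.1296554542403411 [567.9531698   38.35845439 248.2064711 ]
(array([-0.2, 74.2,  1.8]), array([ 0.0059, -0.001 , -0.0008]))
```

View pics/e.png

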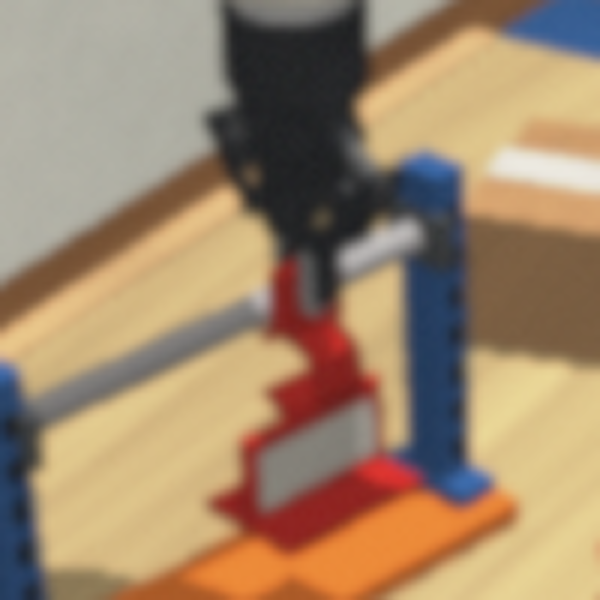

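>>> {"method": "arm_command", "body": {
  "fingers": [-1,-1,-1,-1,-1],
  "offset": [
    [0,12,1],
    [0,25,1.5],
    [0,35,1.5],
    [0,35,1.5],
    [0,35,1.5]
  ],
  "angular": [
    [0.006,-0.001,0],
    [0.006,-0.001,0],
    [0.006,-0.001,0],
    [0.006,-0.001,0],
    [0.006,-0.001,0]
  ]
}}

```text
time_s: 9.6
position: [602.4, 30.8, 246.5]
orientation: [-0.0, 0.779, 0.627, -0.0]
contact_force: [-0.1, -0.6, -2.3]
gripper_width: 0.131
```

```bash
python3 - <<'E'
from h import *
t=get_image('top'); s=get_image('side')
save('f.png',cv2.resize(s['image'][110:210,170:270],None,fx=6,fy=6,interpolation=cv2.INTER_CUBIC))
for i in range(3):
    st=r.state(); print(st['time_s'],st['contact_force'],st['torque'],st['gripper_width'],st['position']); get_image('top')
print(tool([640.4,22.4,246.8],-.214))
E
```

```text
9.7 [ 0.10831857 -0.29673238 -2.10594922] [-0.05459685  0.00482683  0.06458821] 0.12685721175792505 [602.01627025  30.93664902 246.80957991]
9.75 [ 1.16508799  0.64207125 -2.78595602] [ 0.00741384  0.02599346 -0.0058706 ] 0.12987692182480473 [601.94595876  30.97090593 246.92069346]
9.8 [-0.1287106   0.0055697  -2.57398534] [-0.01807564  0.02670027 -0.0437591 ] 0.1280813357984994 [601.93030815  30.99361233 246.98649491]
(array([-0.2, 39.4,  0.3]), array([ 0.0001, -0.0001, -0.0007]))
```

View pics/f.png

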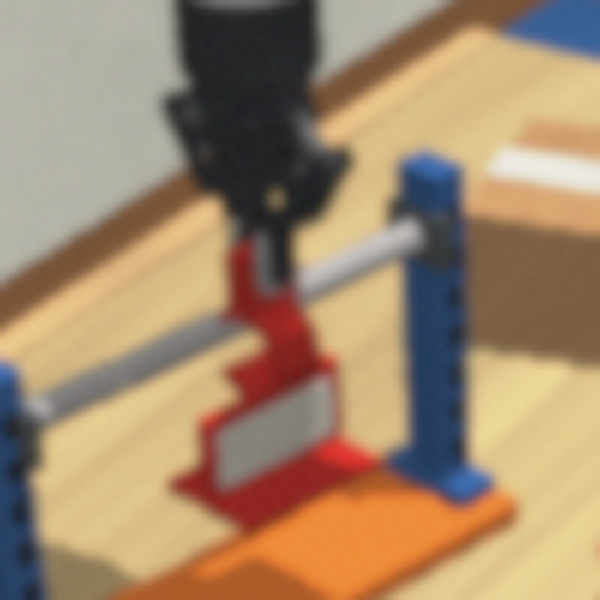

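>>> {"method": "arm_command", "body": {
  "fingers": [-1,-1,-1,-1,-1,-1],
  "offset": [
    [0,4,0.2],
    [0,8,0.2],
    [0,12,0.2],
    [0,16,0.2],
    [0,16,0.2],
    [0,16,0.2]
  ],
  "angular": [
    [0,0,0],
    [0,0,0],
    [0,0,0],
    [0,0,0],
    [0,0,0],
    [0,0,0]
  ]
}}

```text
time_s: 10.45
position: [617.6, 27.6, 246.7]
orientation: [-0.0, 0.779, 0.627, -0.0]
contact_force: [-0.2, -0.7, -2.7]
gripper_width: 0.131
```

>>> {"method": "arm_command", "body": {
  "fingers": [-1,-1,-1,-1,-1],
  "offset": [
    [0,4,0],
    [0,8,0],
    [0,12,0],
    [0,12,0],
    [0,12,0]
  ],
  "angular": [
    [0,0,0],
    [0,0,0],
    [0,0,0],
    [0,0,0],
    [0,0,0]
  ]
}}

```text
time_s: 10.95
position: [629.4, 25.0, 246.6]
orientation: [-0.0, 0.779, 0.627, -0.0]
contact_force: [1.2, -0.5, -1.2]
gripper_width: 0.131
```

>>> {"method": "arm_command", "body": {
  "fingers": [-1,-1,-1,-1,-1],
  "offset": [
    [0,4,0],
    [0,8,0],
    [0,12,0],
    [0,12,0],
    [0,12,0]
  ],
  "angular": [
    [0,0,0],
    [0,0,0],
    [0,0,0],
    [0,0,0],
    [0,0,0]
  ]
}}

```text
time_s: 11.45
position: [641.2, 22.4, 246.4]
orientation: [-0.0, 0.779, 0.627, -0.0]
contact_force: [-0.1, -0.3, -1.7]
gripper_width: 0.129
```

>>> {"method": "arm_command", "body": {
  "fingers": [-1,-1,-1,-1],
  "offset": [
    [0,3,0],
    [0,6,0],
    [0,6,0],
    [0,6,0]
  ],
  "angular": [
    [0,0,0],
    [0,0,0],
    [0,0,0],
    [0,0,0]
  ]
}}

```text
time_s: 11.85
position: [647.1, 21.1, 246.4]
orientation: [-0.0, 0.779, 0.627, -0.0]
contact_force: [0.9, -0.4, -2.7]
gripper_width: 0.13
```

```bash
python3 - <<'E'
from h import *
t=get_image('top'); s=get_image('side')
save('g.png',cv2.resize(s['image'][100:200,160:260],None,fx=6,fy=6,interpolation=cv2.INTER_CUBIC))
st=r.state(); print(st['time_s'],st['contact_force'],st['torque'],st['gripper_width'],st['position'])
E
```

```text
11.95 [-0.70481742 -0.71246717 -3.25790324] [ 0.02550663  0.02138732 -0.01990251] 0.13105403055258297 [647.0353601   21.10452067 246.44058932]
```

View pics/g.png

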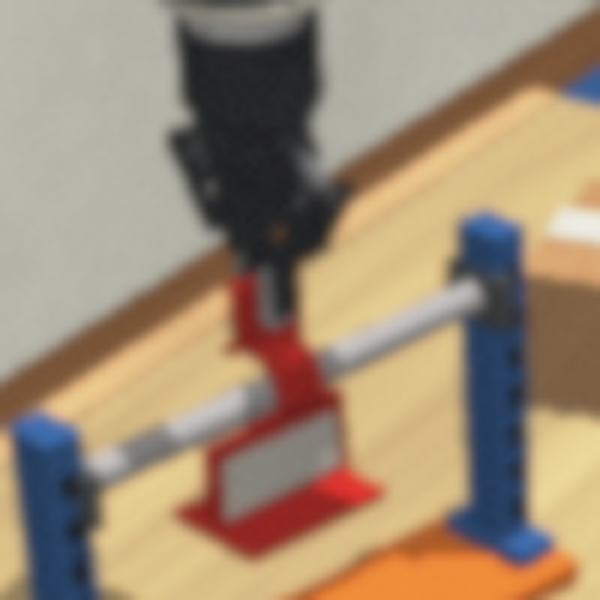

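The rod runs through the eye with no contact force. I touch the back wall of the eye to centre it.

>>> {"method": "arm_command", "body": {
  "fingers": [-1,-1,-1,-1],
  "offset": [
    [0,2,0],
    [0,4.5,0],
    [0,4.5,0],
    [0,4.5,0]
  ],
  "angular": [
    [0,0,0],
    [0,0,0],
    [0,0,0],
    [0,0,0]
  ]
}}

```text
time_s: 12.35
position: [650.0, 20.5, 246.1]
orientation: [-0.002, 0.779, 0.627, -0.002]
contact_force: [-15.7, 2.4, 1.5]
gripper_width: 0.127
```

>>> {"method": "arm_command", "body": {
  "fingers": [-1,-1,-1],
  "offset": [
    [0,2,0],
    [0,2,0],
    [0,2,0]
  ],
  "angular": [
    [0,0,0],
    [0,0,0],
    [0,0,0]
  ]
}}

```text
time_s: 12.65
position: [650.3, 20.5, 246.0]
orientation: [-0.004, 0.779, 0.627, -0.004]
contact_force: [-17.2, 3.1, 2.7]
gripper_width: 0.132
```

>>> {"method": "arm_command", "body": {
  "fingers": [-1,-1,-1,-1,-1],
  "offset": [
    [0,-5,0],
    [0,-11.5,0],
    [0,-11.5,0],
    [0,-11.5,0],
    [0,-11.5,0]
  ],
  "angular": [
    [-0.006,0,0],
    [-0.008,0,0],
    [-0.008,0,0],
    [-0.008,0,0],
    [-0.008,0,0]
  ]
}}

```text
time_s: 13.15
position: [639.3, 22.9, 246.1]
orientation: [-0.001, 0.779, 0.628, -0.001]
contact_force: [-1.6, 0.2, -2.5]
gripper_width: 0.133
```

```bash
python3 - <<'E'
from h import *
st=r.state(); print(st['time_s'],st['contact_force'],st['torque'],st['gripper_width'],st['position'])
print(tool([638.7,22.9,236.8],-.214))
E
```

```text
13.15 [-1.63601669  0.20253191 -2.54519556] [-0.07805376  0.05305191  0.02666866] 0.13270910690925206 [639.25280122  22.90846079 246.13531215]
(array([-0.1, -0.5,  9.3]), array([-0.0024,  0.0007, -0.0001]))
```

>>> {"method": "arm_command", "body": {
  "fingers": [-1,-1,-1,-1,-1,-1],
  "offset": [
    [0,-0.5,2],
    [0,-0.5,4],
    [0,-0.5,6],
    [0,-0.5,8],
    [0,-0.5,8.5],
    [0,-0.5,8.5]
  ],
  "angular": [
    [-0.002,0,0],
    [-0.002,0,0],
    [-0.002,0,0],
    [-0.002,0,0],
    [-0.002,0,0],
    [-0.002,0,0]
  ]
}}

```text
time_s: 13.75
position: [638.7, 23.0, 237.5]
orientation: [0.0, 0.779, 0.627, -0.0]
contact_force: [-0.3, 0.8, -2.3]
gripper_width: 0.133
```

>>> {"method": "arm_command", "body": {
  "fingers": [-1,-1,-1],
  "offset": [
    [0,0,1.5],
    [0,0,1.5],
    [0,0,1.5]
  ],
  "angular": [
    [0,0,0],
    [0,0,0],
    [0,0,0]
  ]
}}

```text
time_s: 14.05
position: [638.7, 23.0, 236.0]
orientation: [0.0, 0.779, 0.628, -0.0]
contact_force: [0.9, -0.0, -2.5]
gripper_width: 0.132
```

>>> {"method": "arm_command", "body": {
  "fingers": [-1,-1,-1],
  "offset": [
    [0,0,1],
    [0,0,1],
    [0,0,1]
  ],
  "angular": [
    [0,0,0],
    [0,0,0],
    [0,0,0]
  ]
}}

```text
time_s: 14.35
position: [638.8, 23.0, 235.4]
orientation: [0.0, 0.779, 0.627, -0.0]
contact_force: [-0.4, -0.1, 2.2]
gripper_width: 0.125
```

```bash
python3 - <<'E'
from h import *
t=get_image('top'); s=get_image('side')
save('i.png',cv2.resize(s['image'][100:200,160:260],None,fx=6,fy=6,interpolation=cv2.INTER_CUBIC))
st=r.state(); print(st['time_s'],st['contact_force'],st['torque'],st['gripper_width'],st['position'])
E
```

```text
14.45 [-0.50263607 -0.07248935  4.43947705] [-0.0369478   0.14464347 -0.05021218] 0.1273608395732113 [638.79722972  23.00028338 235.37761028]
```

View pics/i.png

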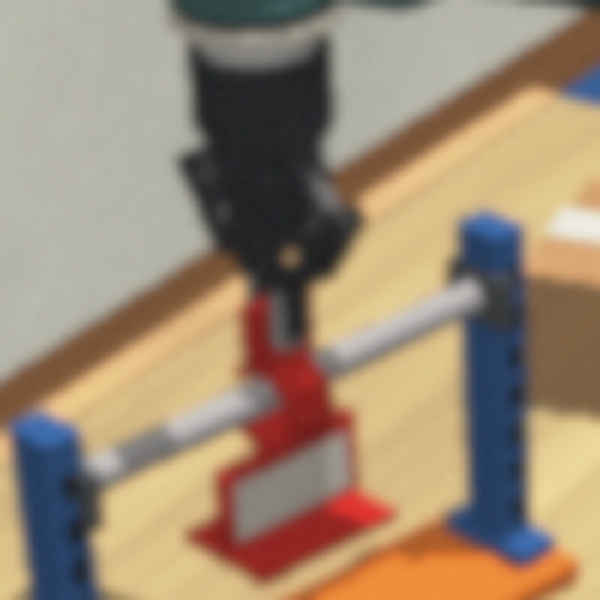

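Contact came at TCP z 235.4, as predicted (235.8), and the rod now carries the marker. Opening gently, then rising.

>>> {"method": "arm_command", "body": {
  "fingers": [-0.65,-0.6,-0.55,-0.5,-0.4,-0.2,0,0.1,0.2,0.2],
  "offset": [
    [0,0,0],
    [0,0,0],
    [0,0,0],
    [0,0,0],
    [0,0,0],
    [0,0,0],
    [0,0,0],
    [0,0,0],
    [0,0,0],
    [0,0,0]
  ],
  "angular": [
    [0,0,0],
    [0,0,0],
    [0,0,0],
    [0,0,0],
    [0,0,0],
    [0,0,0],
    [0,0,0],
    [0,0,0],
    [0,0,0],
    [0,0,0]
  ],
  "force": 20
}}

```text
time_s: 15.45
position: [638.8, 23.0, 235.4]
orientation: [0.0, 0.779, 0.628, -0.0]
contact_force: [0.4, 0.3, -0.2]
gripper_width: 0.599
```

```bash
python3 - <<'E'
from h import *
t=get_image('top'); s=get_image('side')
save('j.png',cv2.resize(s['image'][100:200,160:260],None,fx=6,fy=6,interpolation=cv2.INTER_CUBIC))
st=r.state(); print(st['time_s'],st['contact_force'],st['torque'],st['gripper_width'],st['position'])
E
```

```text
15.55 [ 0.3525177  -0.03680146 -0.24368548] [ 0.00715579 -0.00527726 -0.02468133] 0.6027193546133058 [638.79367235  23.00832498 235.38649018]
```

View pics/j.png

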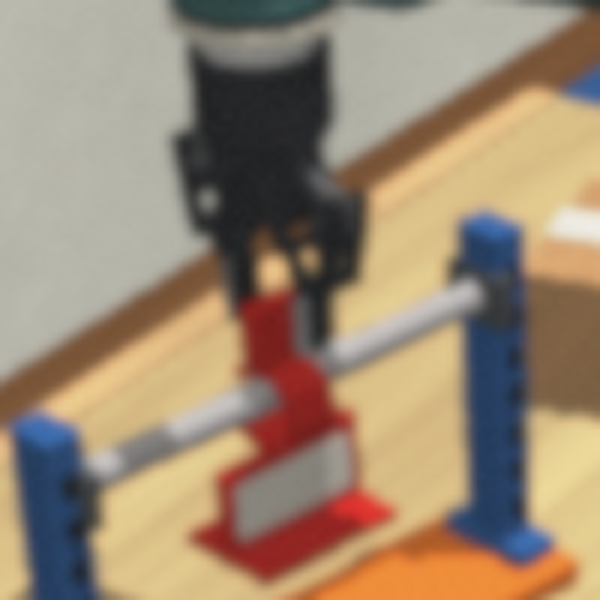

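The marker hangs upright with the pads clear on both sides. Rising straight up.

>>> {"method": "arm_command", "body": {
  "fingers": [0.2,0.2,0.2,0.2,0.2,0.2,0.2,0.2,0.2,0.2,0.2,0.2],
  "offset": [
    [0,0,-10],
    [0,0,-25],
    [0,0,-45],
    [0,0,-70],
    [0,-20,-100],
    [0,-60,-120],
    [0,-100,-130],
    [0,-150,-130],
    [0,-150,-130],
    [0,-150,-130],
    [0,-150,-130],
    [0,-150,-130]
  ],
  "angular": [
    [0,0,0],
    [0,0,0],
    [0,0,0],
    [0,0,0],
    [0,0,0],
    [0,0,0],
    [0,0,0],
    [0,0,0],
    [0,0,0],
    [0,0,0],
    [0,0,0],
    [0,0,0]
  ]
}}

```text
time_s: 16.75
position: [493.0, 54.8, 365.1]
orientation: [-0.0, 0.779, 0.627, -0.001]
contact_force: [-0.6, 0.8, 0.2]
gripper_width: 0.604
```

```bash
python3 - <<'E'
from h import *
t=get_image('top'); s=get_image('side')
save('k.png',np.hstack([cv2.resize(t['image'],(512,384)),cv2.resize(s['image'][100:200,160:235],None,fx=3.84,fy=3.84,interpolation=cv2.INTER_CUBIC)]))
st=r.state(); print(st['time_s'],st['contact_force'],st['position'])
for c in('top','side'):
  for q in('tub','carton','bottle'):
    print(c,q,[(np.round(np.array(m['centre'])*[512,384],1).tolist(),round(m['p'],2)) for m in mark_of(c,q)][:2])
s2=get_image('side'); print('diff',np.abs(s2['image'][100:200,160:260].astype(int)-s['image'][100:200,160:260]).mean(), st['time_s'],r.state()['time_s'])
E
```

```text
16.85 [-0.50121245  0.96663764  0.11779922] [492.94520126  54.76499861 364.9117127 ]
top tub []
top carton [([360.1, 157.2], 0.57)]
top bottle [([155.0, 166.5], 0.58)]
side tub [([214.6, 278.5], 0.93)]
side carton [([265.9, 161.7], 0.92)]
side bottle [([150.1, 266.1], 0.88)]
diff 0.8357666666666667 16.85 17.2
```

View pics/k.png

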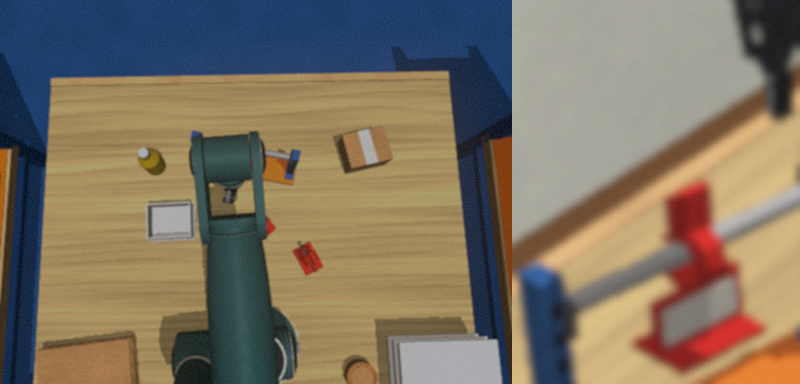

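The marker hangs free and upright on the rod. I'll wait 1.5 s, check that it is still, then hand in.

>>> {"method": "arm_command", "body": {
  "fingers": [0.2,0.2,0.2,0.2,0.2,0.2,0.2,0.2,0.2,0.2,0.2,0.2,0.2,0.2,0.2],
  "offset": [
    [0,-20,0],
    [0,-20,0],
    [0,-20,0],
    [0,-20,0],
    [0,-20,0],
    [0,-20,0],
    [0,-20,0],
    [0,-20,0],
    [0,-20,0],
    [0,-20,0],
    [0,-20,0],
    [0,-20,0],
    [0,-20,0],
    [0,-20,0],
    [0,-20,0]
  ],
  "angular": [
    [0,0,0],
    [0,0,0],
    [0,0,0],
    [0,0,0],
    [0,0,0],
    [0,0,0],
    [0,0,0],
    [0,0,0],
    [0,0,0],
    [0,0,0],
    [0,0,0],
    [0,0,0],
    [0,0,0],
    [0,0,0],
    [0,0,0]
  ]
}}

```text
time_s: 18.7
position: [472.8, 59.2, 365.3]
orientation: [0.0, 0.779, 0.627, -0.0]
contact_force: [-0.4, 0.4, 1.1]
gripper_width: 0.599
```

```bash
python3 - <<'E'
from mk import *
f=[get_image('side') for _ in range(5)]
def bb(d):
    a=lab(d['image'])[130*S:200*S,160*S:235*S]; m=(a>156); y,x=np.nonzero(m); return x.mean()/S,y.mean()/S,m.sum()/16
for d in f: print(np.round(bb(d),2))
p=fitm({'side':f[-1]},{'side':(135,205,185,228)},[638.8,23,-.214],thr=152,z=98.6,tag='fin',cs=('side',))
E
```

```text
[ 52.66  48.41 619.  ]
[ 52.65  48.4  618.25]
[ 52.66  48.38 617.81]
[ 52.66  48.39 618.19]
[ 52.64  48.39 618.31]
('side',) [ 6.37245e+02  2.06270e+01 -2.87000e-01] 0.4109
```

View pics/fin_side.png

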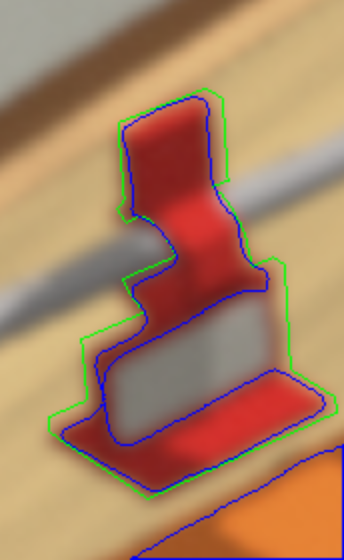

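```bash
python3 - <<'E'
from h import *
print(job.finish_job(), r.state()['time_s'])
E
```

```text
the job is handed in; nothing more can be done
the job is handed in; nothing more can be done
```

The red marker that stood farthest to the robot's right is hanging by its eye on the rod, near the middle. I let go and handed the job in about 19 s in; no verdict was reported.

**How it was done:** I gripped the fin and rested the marker's foot on top of the rod to find the rod's height. I then slid the eye over the rod, centred it by touching the eye's back wall, and lowered it. The rod took the weight at gripper (TCP) height 235.4 mm, against 235.8 mm predicted.

**Last checks:**
- **At rest:** over five pictures the marker's image moved less than 0.05 pixel.
- **Upright and along the rail:** the last picture shows it upright, with its plate along the rail.
- **Robot clear:** the gripper had backed off about 170 mm from the stand and 130 mm up, with no contact force.
- **Bystanders:** carton and bottle showed within about 4 pixels (roughly 10 mm) of their first positions, about the detector's scatter. The tub matched within about 1 pixel in the side view but was not detected in the last top view. It looked unmoved in that picture.

**What disagreed:**
- **Rod height:** the cameras put the rod axis at 188.5 mm and touch put it at about 193.7 mm. I went by touch.
- **Plate angle:** the final fit to the side picture was poor, because part of the orange board got into it. It gave a plate angle 0.07 rad off the rail, and a position within 3 mm of expected; the allowed angle is 0.2 rad.

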